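# Fit the bowl and mesh the beater in the kitchen machine

### The arm

A 7-joint arm with a two-finger parallel gripper is mounted at the origin on the work surface. World frame = base frame: x ahead of the robot, y to its left, z up, the work surface at z = 0. Lengths are in m, angles in rad, forces in N, time in s.
With the tool pointing down it reaches from about 0.425 to 1.025 m from the base axis. Payload 9.4 kg.
Tool frame: the origin (TCP) lies on the centre line of the jaws, within the pads' length; the fingertips stand 25 mm ahead of it and the grasp point (between the pads) lies 6 mm ahead of it (r.tips_ahead is the distance from the TCP to the fingertips, in m); z points along the fingers, y is the line along which they close (so a half turn about z gives the same grasp; the last joint's range is limited). The gripper opens to 85 mm and grips with 20 to 120 N. Pads are 22 mm wide; open, the fingers measure 114 mm over their backs; the gripper's body (76 mm by 85 mm) begins 54 mm behind the grasp point. The pads swing forward as they close: fully open they stand 13 mm farther back than shut.
Start: joints at [-1.368, 0.599, -0.003, 1.599, 0.002, 0.943, -0.08], TCP at [0.2, 0.697, 0.234] pointing down, gripper open.
Joint ranges: [-2.57, 2.57], [-0.35, 1.97], [-1.29, 1.29], [0.11, 2.56], [-1.05, 4.19], [0.11, 1.86], [-2.63, 2.63]. Speed limits (rad/s): [2.22, 2.22, 3.01, 3.01, 3.14, 3.14, 3.14].

### API

Orientations are given as a unit quaternion [w, x, y, z].
In Python, from cell import r gives the robot as it stands. Calls block until the motion is done:
- r.move_pose(position, orientation): joint-space move of the TCP to a pose.
- r.move_linear(position, frame=None, speed=0.15, f_stop=None): straight line of the TCP; frame=None keeps the orientation; speed is the mean speed in m/s. With f_stop (N) it stops when the force on the tool has changed by that much, and returns True; else False.
- r.move_j(angles): joint-space move.
- r.ungrasp() and r.close(f_grip=None): open the fingers fully, or close them until they stop; f_grip is the grip in N (None keeps the last).
- r.dwell(seconds).
- r.solve_ik(position, orientation): joint angles nearest the present ones, or None.
- r.get_obs(): the state.
- r.camera(name): name is "scene" or "top" or "wrist"; returns (picture, depth): 400x640x3 uint8, red, green, blue; 400x640 float32, m along the optical axis (not along the pixel's ray), 0 where there is no reading.
- r.get_calibration(name): a dict with "fx", "fy", "cx", "cy" (pixels), "dist_coeffs" ([k1, k2, p1, p2, k3] as OpenCV has them; the pictures are not rectified), "extrinsics" (4x4, takes a point from camera to world coordinates). Camera axes: x right, y up, looking along -z (the intrinsics and any distortion apply to the point x, -y, -z); pixel columns grow to the right and rows downward; lengths in m; the calibration is good to about 2 mm. A picture is of the moment at which its call begins: read the wrist's pose just before it. get_calibration takes no time and is no camera call; for the wrist camera it gives the pose at the moment of the call.
A pose or a line that the arm cannot do raises r.MotionError and nothing moves.
- r.finish_job(): hands the job in, once; it reports no verdict.
The state is a dict: "t": time; "qpos": joint angles; "qd": joint speeds; "effort": joint torques, N m; "eef_pos": TCP position; "orientation": TCP orientation; "contact_force": force on the tool from outside, world axes, zero at the start; "wrist_torque": the same for the moment, N m; "opening": opening from 0.0 (shut) to 1.0 (fully open).
Only numpy, scipy, OpenCV 4.12 (cv2) and the standard library are available. Lean on these libraries where they do the work, as an engineer would, in place of code of your own. Each camera call takes 0.05 s, during which the arm holds its last target. There are 200 camera calls.

### The job

Set the rectangular metal bowl with the square chimney flat and square in the pocket on top of the white kitchen machine. Then take the beater from its parking post, lower its stem down through the chimney, turn it until its four splines mesh with the drive's cross slot and push it fully home against the spring. Finish while still holding the beater and pressing it down (do not let go, it springs back up), and leave the other kitchen things where they are.

Things in the scene. Friction and masses are not known exactly. Their poses are not given: they have to be found in the camera images.
- machine: White kitchen machine, fixed, 200 (its x) x 170 (its y) x 72 mm high; origin at the centre of its underside, z up. In its top is a rectangular pocket 151 (its x) x 121 (its y) mm, 12 mm deep, floor 60 mm above the origin. Its control knob is on the -x side.
- pocket (a point): Centre of the pocket's floor (60 mm above the table); axes as the machine's. The drive lies in the middle of the floor.
- socket (a point): Middle of the mouth of the drive, level with the pocket's floor. Four steel teeth (35.5 mm square overall) leave a cross slot, arms 11.5 mm wide along this point's x and y axes, 16 mm deep. The drive starts turned up to 0.7 rad either way from the machine's axes and hardly turns by itself (0.4 N m friction). A quarter turn is the same.
- plunger (a joint): Spring plunger (pin, dia 9 mm) in the middle of the slot, its top 8 mm below the mouth at value 0; value in m, grows as it is pressed down. Spring force 6 N at 0, 10 N at 0.008, where the stem's foot touches the bottom of the slot.
- bowl_center (a point): Loose aluminium bowl 146 (x) x 116 (y) mm, 0.26-0.42 kg, walls 4 thick, 40 high, floor 5 thick; in the middle a square chimney, outside 46, bore 38 right through the floor, top 45 above the underside. Point: on the axis, 22.5 above the underside, z up. Grip the chimney from outside: 46 (along x) or 31 mm (along y) free to the walls. A half turn is the same. Play in pocket 2.5 mm a side.
- beater_grip (a point): Centre of the beater's grey grip block, 34 (x) x 22 (y) x 45 mm high, on a round hub (dia 50, 8 thick); 94.5 mm above the stem's foot, z up. Loose, 0.13-0.21 kg; starts upright on the post. Two steel wire loops reach from the hub along x to 43.5 mm from the axis and hang to 30 mm above the foot; in the seated bowl they clear it at any angle.
- beater_tip (a point): Foot of the beater's stem, on its axis; axes as beater_grip's. The lowest 14 mm carries four splines in a cross along this point's x and y axes: 32 mm end to end, 8 mm thick. Above it the stem is 14 mm thick up to the hub, its underside 64 mm above the foot. Fully home the foot is 16 mm below the socket's mouth, the hub 3 mm above the chimney.
- park: Wooden parking post for the beater, fixed: foot dia 96, 8 mm thick, tube outside dia 54, bore 38, top 76 mm above the table; origin at the centre of the underside. The beater's hub rests on its top, the stem in the bore.
- spice_jar: bystander, leave alone: small glass spice jar with steel cap, dia 44, 70 high mm; origin at its underside
- mug: bystander, leave alone: white mug, dia 80, 90 high mm; origin at its underside
- food_box: bystander, leave alone: plain white open food box without chimney, 110 x 85 x 45 mm; origin at its underside
- wood_spoon: bystander, leave alone: wooden spoon lying flat, 220 long mm; origin at its underside
- ramekin: bystander, leave alone: white ceramic ramekin, dia 80, 45 high mm; origin at its underside
- siphon: bystander, leave alone: blue bottle, dia 80, 190 high mm; origin at its underside
- tin: bystander, leave alone: food tin, dia 66, 60 high mm; origin at its underside
Mind the look-alikes: they are no part of the job. Leave any green look-alike of the part that bears bowl_center alone. What is shaped like the part that bears beater_grip but red is not meant.

How it is judged:
On the way, in this order (a step that is already met when the one before it is completed fails the run):
1. the bowl sits flat and square in the machine's pocket (z of bowl_center in the frame of machine below 0.0855 m and horizontal distance between bowl_center and pocket below 0.006 m and angle between the x axis of bowl_center and the x axis of machine, either way round below 0.1 rad and angle between bowl_center's own z axis and vertical below 0.04 rad), for 0.2 s.
2. the beater's splines have entered the drive's cross slot, bowl still seated (all of step 1 and z of beater_tip in the frame of socket below -0.005 m and horizontal distance between beater_tip and socket below 0.005 m and angle between beater_tip's own z axis and vertical below 0.08 rad), for 0.1 s.
At the end, for the whole second after the job is handed in: Bowl in the pocket (3 mm of floor, 6 mm of centre, 0.1 rad of square, tilt < 0.04 rad); beater foot 13.5 mm or more below the mouth, within 5 mm of its axis, tilt < 0.08 rad, plunger pressed > 6.2 mm, beater still, fingers on it with > 1 N and off the bowl (all of step 2 and value of joint plunger above 0.0062 m and z of beater_tip in the frame of socket below -0.0135 m and contact force between the fingers and beater above 1 N and linear speed of beater below 0.02 m/s and contact force between the fingers and bowl below 0.5 N); the arm keeps its last pose, push and grip.
It fails at once if a bystander is moved by more than 30 mm (distance of any of spice_jar, mug, food_box, wood_spoon, ramekin, siphon, tin from where it was at the start of the episode above 0.03 m).
It also fails if it takes over 72 s, if anything falls off the work surface, if the arm or the gripper's body presses on something with over 40 N, if the wrist force passes 120 N, or if a joint passes its speed limit or range.

## Working session

There is one attempt and no reset: what is moved stays moved. The work goes in short steps, each a Python script; the robot and the scene stay as the last script left them, time stands still between calls to the robot, and variables do not carry over. Pictures are saved under pics/ and viewed, on a budget of 10 in all, crops included, one or two more only if the job needs it, and the job is handed in when it is done.

```bash
ls; mkdir -p pics
cat > h.py <<'E'
import numpy as np, cv2
from cell import r
def cam(name):
    c=r.get_calibration(name); im,d=r.camera(name); return im,d,c
def world(c,uv,depth):
    uv=np.atleast_2d(np.float64(uv)); K=np.array([[c['fx'],0,c['cx']],[0,c['fy'],c['cy']],[0,0,1.]])
    n=cv2.undistortPoints(uv[:,None],K,np.float64(c['dist_coeffs']))[:,0]
    d=np.ravel(depth); P=np.c_[n[:,0]*d,-n[:,1]*d,-d,np.ones(len(d))]
    return (P@np.array(c['extrinsics']).T)[:,:3]
def ray_z(c,uv,z):
    a=world(c,uv,np.ones(len(np.atleast_2d(uv)))); o=np.array(c['extrinsics'])[:3,3]
    return o+(a-o)*((z-o[2])/(a[:,2]-o[2]))[:,None]
def cloud(c,d):
    v,u=np.mgrid[:d.shape[0],:d.shape[1]]
    return world(c,np.c_[u.ravel(),v.ravel()],d.ravel()).reshape(*d.shape,3)
def q(yaw):  # tool down, tool y axis horizontal at angle yaw (pads close along it)
    from scipy.spatial.transform import Rotation as R
    y=np.array([np.cos(yaw),np.sin(yaw),0]); z=np.array([0,0,-1.]); x=np.cross(y,z)
    a=R.from_matrix(np.c_[x,y,z]).as_quat(); return [a[3],*a[:3]]
E
python3 - <<'E'
from h import *
for n in ("top","scene"):
    im,d,c=cam(n); cv2.imwrite(f'pics/{n}0.png',im[:,:,::-1]); np.savez(f'{n}0.npz',d=d,im=im,**{k:np.array(v) for k,v in c.items()})
    print(n,c['fx'],c['dist_coeffs'],np.round(c['extrinsics'],3).tolist())
print(r.get_obs())
E
```

```text
pics
top 384.37033168475045 [-0.04158761  0.          0.          0.          0.        ] [[-0.015, 0.997, -0.07, 0.436], [-1.0, -0.013, 0.022, 0.024], [0.021, 0.07, 0.997, 1.195], [0.0, 0.0, 0.0, 1.0]]
scene 492.89094368552736 [-0.11695498  0.          0.          0.          0.        ] [[0.345, -0.793, 0.503, 1.206], [0.939, 0.283, -0.197, -0.267], [0.014, 0.54, 0.842, 1.201], [0.0, 0.0, 0.0, 1.0]]
{'t': 0.1, 'qpos': array([-1.36773573,  0.60002232, -0.0025346 ,  1.60005972,  0.00181676,
        0.94290192, -0.07977271]), 'qd': array([ 0.00067538, -0.00268212, -0.00024503, -0.00117971, -0.00216474,
       -0.00220736, -0.00165206]), 'effort': array([ 5.90776835e-03, -7.77991533e+01,  1.57002345e+00, -2.58623260e+01,
        1.25994856e-02,  5.58701475e-03,  2.72937513e-05]), 'eef_pos': array([0.20009631, 0.69640194, 0.2336164 ]), 'orientation': array([-2.29407006e-05,  1.39380774e-01,  9.90238616e-01, -6.94408617e-04]), 'contact_force': array([-0.03604021, -0.11747382, -0.26103264]), 'wrist_torque': array([-0.00152945, -0.01624447,  0.04002001]), 'opening': 0.9973567192224346}
```

View pics/top0.png

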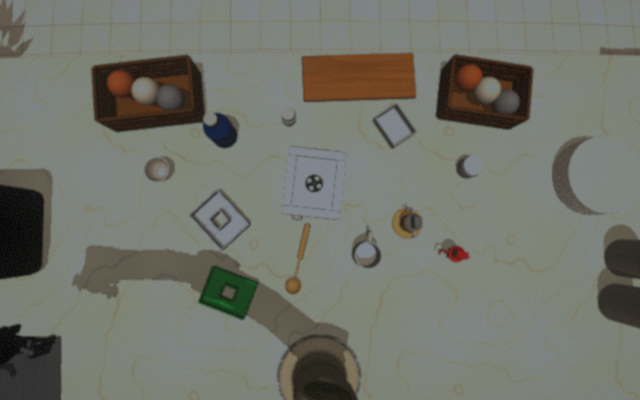

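View pics/scene0.png

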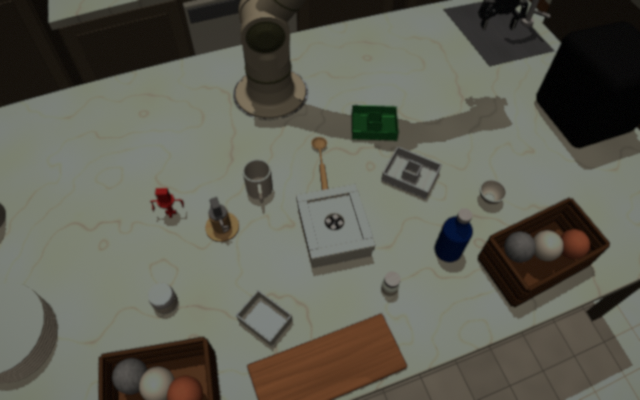

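The first top picture shows these candidates:
- **Bowl:** metal bowl with chimney at (221,218). Look-alikes are the green bowl (228,292) and the open box without chimney (394,126).
- **Beater:** grey beater on its post at (408,222). The look-alike is the red one at (457,254).
- **Machine:** at (314,183), knob at (297,216), so machine +x points roughly along world +x.

I choose the metal bowl and the grey beater, and check both in one close crop.

Run:
```python
from h import *
z=np.load('top0.npz'); c={k:z[k] for k in z.files}; im=z['im']; P=cloud(c,z['d'])
def crop(u,v,s,k): return cv2.convertScaleAbs(cv2.resize(im[v-s:v+s,u-s:u+s],None,fx=k,fy=k,interpolation=cv2.INTER_CUBIC),alpha=1.4)
cv2.imwrite('pics/crops.png',cv2.hconcat([cv2.resize(crop(221,218,40,5),(266,400)) if 0 else crop(221,218,32,4),crop(314,183,40,4)[32:288],crop(408,222,32,4)])[:,:,::-1])
for n,(u,v,s,lo,hi) in dict(bowl=(221,218,34,.03,.042),chim=(221,218,14,.041,.06),mach=(314,183,45,.066,.08),park=(408,222,22,.02,.4)).items():
    p=P[v-s:v+s,u-s:u+s].reshape(-1,3); p=p[(p[:,2]>lo)&(p[:,2]<hi)]
    rc=cv2.minAreaRect(p[:,:2].astype(np.float32)); print(n,len(p),'med z',np.median(p[:,2]),'max',p[:,2].max(),rc)
p=P[190:250,380:440].reshape(-1,3)
for lo,hi in((.004,.02),(.075,.1),(.1,.15)):
    m=p[(p[:,2]>lo)&(p[:,2]<hi)]; print(lo,len(m),cv2.minAreaRect(m[:,:2].astype(np.float32)),m.mean(0))
```

```text
bowl 296 med z 0.03889140208922759 max 0.041994320039206334 ((0.4789203703403473, 0.2968847453594208), (0.14724428951740265, 0.117289699614048), 42.28064727783203)
chim 82 med z 0.044647940700257016 max 0.05066201451874064 ((0.4906834065914154, 0.28393855690956116), (0.04627397283911705, 0.08135539293289185), 42.06786346435547)
mach 1837 med z 0.07229213308471727 max 0.07987209870876621 ((0.5831938982009888, 0.008709616959095001), (0.1701733022928238, 0.2007274478673935), 82.91253662109375)
park 375 med z 0.08420804748158917 max 0.13527172409568378 ((0.4613994359970093, -0.27815479040145874), (0.05000213533639908, 0.0821351706981659), 76.26507568359375)
0.004 502 ((0.4724190831184387, -0.2887788414955139), (0.18608053028583527, 0.18456636369228363), 88.99203491210938) [ 0.464978   -0.27186013  0.00763749]
0.075 157 ((0.4257296621799469, -0.25058478116989136), (0.060332879424095154, 0.15482066571712494), 49.41091537475586) [ 0.45900456 -0.27116013  0.0840526 ]
0.1 122 ((0.46148666739463806, -0.2800053358078003), (0.03370183706283569, 0.02213778719305992), 3.080629348754883) [ 0.46159553 -0.2779995   0.12507138]
```

View pics/crops.png

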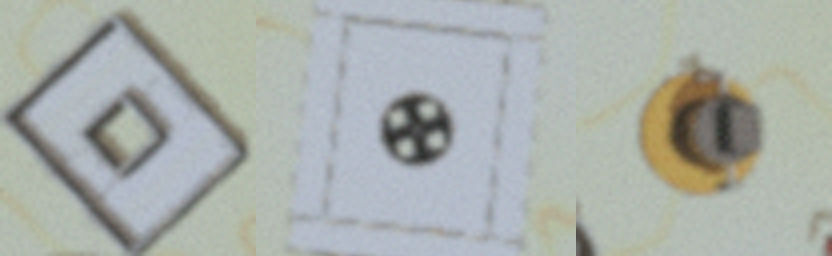

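The crop confirms the choice: metal bowl with square chimney on the left, drive with cross in the middle, grey grip block on the wooden post on the right. The fitted sizes match too (147x117, 170x201 and 34x22 mm). Next I take wrist views over the bowl, machine and beater to refine.

Run:
```python
from h import *
B=np.array([.479,.297]);M=np.array([.5832,.0087]);T=np.array([.4615,-.278])
d=np.pi/180
def best(p,yaw):
    s=[(np.abs(j-r.get_obs()['qpos']).max(),y,j) for y in(yaw,yaw+np.pi,yaw-np.pi) if (j:=r.solve_ik(p,q(y))) is not None]
    for e in s: print(np.round(e[1],2),np.round(e[2],2))
for n,p,y in(('bowl',[*B,.3],42.3*d),('mach',[*M,.3],-7.1*d),('beat',[*T,.3],93*d)): print(n);best(p,y)
def fit(n,lo,hi,c,dd,ctr,rad):
    p=cloud(c,dd).reshape(-1,3)[(dd>0).ravel()]; p=p[(p[:,2]>lo)&(p[:,2]<hi)&(np.hypot(*(p[:,:2]-ctr).T)<rad)]
    print(n,len(p),np.median(p[:,2]),cv2.minAreaRect(p[:,:2].astype(np.float32)))
def look(n,p,yaw):
    r.move_pose(p,q(yaw)); r.dwell(.3); im,dd,c=cam('wrist')
    cv2.imwrite(f'pics/w{n}.png',im[:,:,::-1]); np.savez(f'w{n}.npz',d=dd,im=im,**{k:np.array(v) for k,v in c.items()})
    print(n,r.get_obs()['t'],np.round(c['extrinsics'],3)[:3,3],c['fx'],(dd>0).mean()); return c,dd
c,dd=look('mach',[*M,.36],-7.1*d); fit('mach',.066,.08,c,dd,M,.15); fit('floor',.055,.064,c,dd,M,.1)
c,dd=look('bowl',[*B,.3],42.3*d); fit('bowl',.03,.042,c,dd,B,.12); fit('chim',.043,.05,c,dd,B,.035)
v=cv2.hconcat([cv2.imread('pics/wmach.png'),cv2.imread('pics/wbowl.png')]); cv2.imwrite('pics/w2.png',cv2.resize(v,(800,250)))
```

```text
bowl
0.74 [-0.81  0.34  0.21  1.91 -0.09  0.91  0.18]
3.88 [-1.38  0.54  1.12  1.94 -0.57  1.03 -2.4 ]
-2.4 [-1.38  0.54  1.12  1.94 -0.57  1.03 -2.4 ]
mach
-0.12 [-0.48  0.39  0.52  1.88 -0.24  0.93  0.02]
3.02 [ 0.61  0.56 -1.1   1.81  0.56  1.11  2.33]
-3.27 [ 0.61  0.56 -1.1   1.81  0.56  1.11  2.33]
beat
1.62 [-0.2   0.41  0.9   1.98 -0.39  0.94  2.52]
4.76 [-0.31  0.5   1.13  1.99 -0.54  1.   -0.44]
-1.52 [-0.31  0.5   1.13  1.99 -0.54  1.   -0.44]
mach 3.2583 [0.593 0.087 0.5  ] 305.1839576133947 0.99612109375
mach 7857 0.07202266742570401 ((0.5842878222465515, 0.00827808678150177), (0.16878192126750946, 0.20042935013771057), 82.95793151855469)
floor 7829 0.059987174590172665 ((0.5841856002807617, 0.00803712010383606), (0.12056379020214081, 0.15103435516357422), 83.00735473632812)
bowl 4.8 [0.427 0.354 0.44 ] 305.1839576133947 0.99611328125
bowl 1494 0.03914432733551765 ((0.4799104630947113, 0.29634177684783936), (0.14541687071323395, 0.11523258686065674), 42.21274948120117)
chim 369 0.04459686964113707 ((0.4807290732860565, 0.29659605026245117), (0.045922040939331055, 0.04594118520617485), 42.278968811035156)
```

View pics/w2.png

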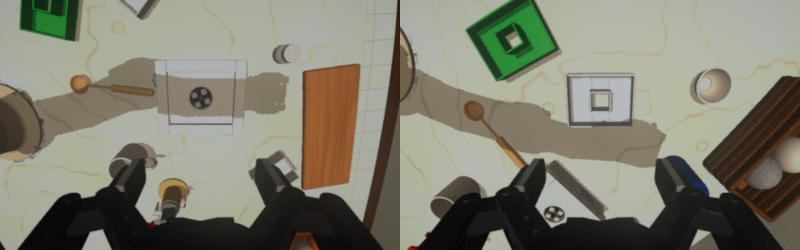

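Run:
```python
from h import *
d=np.pi/180; B=[.4803,.2965]; M=[.5842,.0081]
r.move_linear([*B,.10],q(42.25*d),speed=.2)
print(r.move_linear([*B,.042],speed=.08,f_stop=12), r.get_obs()['eef_pos'])
r.close(60); o=r.get_obs(); print('op',o['opening'],o['contact_force'],o['eef_pos'])
r.move_linear([*B,.20],speed=.12); r.dwell(.2); o=r.get_obs(); print('op',o['opening'],o['contact_force'],o['t'])
r.move_pose([*M,.20],q(-7*d)); r.dwell(.3); print(r.get_obs()['eef_pos'],r.get_obs()['t'])
im,dd,c=cam('wrist'); cv2.imwrite('pics/carry.png',im[:,:,::-1])
P=cloud(c,dd).reshape(-1,3); s=P[(np.hypot(*(P[:,:2]-M).T)<.1)]
for lo,hi in((.185,.2025),(.2026,.215)):
    m=s[(s[:,2]>lo)&(s[:,2]<hi)]; print(len(m),cv2.minAreaRect(m[:,:2].astype(np.float32)) if len(m) else '')
# drive rectified
z=np.load('wmach.npz'); c={k:z[k] for k in z.files}; P=cloud(c,z['d'])
K=np.array([[c['fx'],0,c['cx']],[0,c['fy'],c['cy']],[0,0,1]]); n=400
g=np.linspace(-.03,.03,n); X,Y=np.meshgrid(g,g[::-1])
W=np.c_[X.ravel()+M[0],Y.ravel()+M[1],np.full(n*n,.06)]; E=np.linalg.inv(c['extrinsics']); C=W@E[:3,:3].T+E[:3,3]
uv=cv2.projectPoints(C*[1,-1,-1],np.zeros(3),np.zeros(3),K,c['dist_coeffs'])[0].reshape(n,n,2).astype(np.float32)
drv=cv2.remap(z['im'],uv[...,0],uv[...,1],cv2.INTER_CUBIC); cv2.imwrite('pics/drv.png',cv2.hconcat([drv[:,:,::-1],cv2.resize(cv2.imread('pics/carry.png'),(400,400))]))
```

```text
False [0.48049264 0.29650386 0.042174  ]
op 0.5068118910770808 [-2.39548178 -0.38587346  9.11464501] [0.4803456  0.29657578 0.04289379]
op 0.5014416548128655 [ 0.76975582  0.93032657 -2.31566686] 8.975
[0.58414409 0.00914548 0.19998689] 10.45
13920 ((0.5840277075767517, 0.00869821012020111), (0.1164177879691124, 0.14572837948799133), 83.17516326904297)
1017 ((0.5843014121055603, 0.009778618812561035), (0.044825904071331024, 0.07013271003961563), 83.16053009033203)
```

View pics/drv.png

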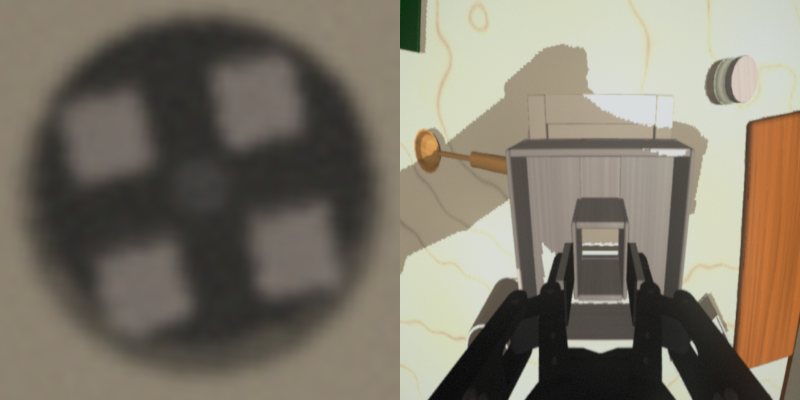

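The left half shows the four teeth at (108,135), (258,100), (295,252) and (143,288). That puts the drive at +13.1° in world, centre (0.5844, 0.0088). The right half shows the bowl held level over the machine. Placing it now.

Run:
```python
from h import *
d=np.pi/180; M=[.5844,.0083]
r.move_linear([*M,.125],q(-7*d),speed=.12)
s=r.move_linear([*M,.1015],speed=.04,f_stop=10); o=r.get_obs(); print(s,o['eef_pos'],o['contact_force'])
r.ungrasp(); print(r.get_obs()['t'])
r.move_linear([*M,.30],speed=.2); r.dwell(.3)
im,dd,c=cam('wrist'); cv2.imwrite('pics/placed.png',im[:,:,::-1])
P=cloud(c,dd).reshape(-1,3); s=P[(np.hypot(*(P[:,:2]-M).T)<.1)]
for lo,hi in((.094,.102),(.1032,.11),(.0625,.067)):
    m=s[(s[:,2]>lo)&(s[:,2]<hi)]; print(len(m),np.median(m[:,2]) if len(m) else '',cv2.minAreaRect(m[:,:2].astype(np.float32)) if len(m) else '')
m=s[(s[:,2]>.0985)&(s[:,2]<.1015)]; print('plane',np.linalg.lstsq(np.c_[m[:,:2]-M,np.ones(len(m))],m[:,2],rcond=None)[0],r.get_obs()['t'])
```

```text
True [0.58421124 0.00853067 0.10297042] [-1.40439441  0.57536311  6.21209685]
12.3083
1898 0.09937064855749911 ((0.5838137865066528, 0.008812889456748962), (0.11573391407728195, 0.14615575969219208), 83.07780456542969)
497 0.10466146642400997 ((0.5843361616134644, 0.008312175050377846), (0.04650731757283211, 0.04571036621928215), 83.62999725341797)
7427 0.0650052564210617 ((0.5837535262107849, 0.009857609868049622), (0.11447266489267349, 0.1511477380990982), 82.19744110107422)
plane [-0.00017194  0.00066289  0.09980886] 13.7917
```

View pics/placed.png

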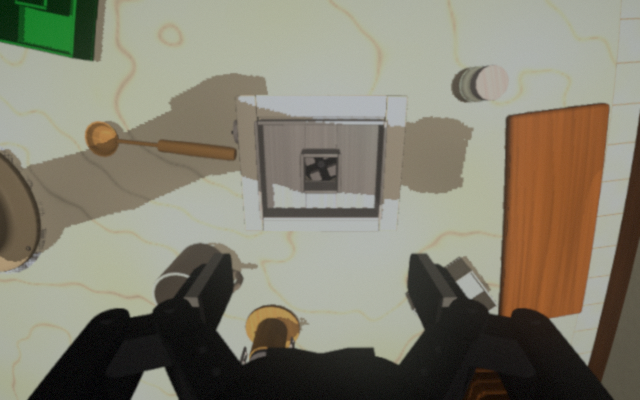

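The bowl sits flat: rim at 99.4 mm, chimney top at 104.7, yaw -6.9°, with the drive cross visible through the chimney at (320,168). Now the beater.

Run:
```python
from h import *
d=np.pi/180; T=np.array([.4615,-.279])
for y in(-77,103,13,-167): print(y,np.round(r.solve_ik([.5844,.0085,.22],q(y*d)),2) if r.solve_ik([.5844,.0085,.22],q(y*d)) is not None else None)
r.move_pose([*T,.30],q(-87*d)); r.dwell(.3); im,dd,c=cam('wrist'); cv2.imwrite('pics/beat.png',im[:,:,::-1])
P=cloud(c,dd).reshape(-1,3); s=P[(np.hypot(*(P[:,:2]-T).T)<.06)]
for lo,hi in((.125,.135),(.09,.135),(.0815,.0865)):
    m=s[(s[:,2]>lo)&(s[:,2]<hi)]; print(len(m),np.median(m[:,2]) if len(m) else '',cv2.minAreaRect(m[:,:2].astype(np.float32)) if len(m) else '')
o=r.get_obs(); print(o['t'],o['eef_pos'],np.round(o['qpos'],2))
```

```text
-77 [-0.65  0.57  0.82  1.98 -0.56  0.84 -0.86]
103 [-0.13  0.45  0.03  1.94 -0.02  0.75  1.7 ]
13 [-0.41  0.48  0.43  1.96 -0.28  0.76  0.41]
-167 [-0.82  0.79  1.25  1.98 -0.88  1.06 -2.07]
644 0.12894750795237644 ((0.46383941173553467, -0.2806149125099182), (0.03245742991566658, 0.021327318623661995), 3.6331369876861572)
756 0.1287529321430191 ((0.4640604853630066, -0.28105050325393677), (0.03296354413032532, 0.021973343566060066), 3.1264026165008545)
772 0.08399822632335158 ((0.46368592977523804, -0.28135716915130615), (0.04974480718374252, 0.07173896580934525), 59.54426956176758)
15.3333 [ 0.46182303 -0.27856234  0.29994663] [-0.23  0.43  0.97  1.98 -0.43  0.95 -0.57]
```

View pics/beat.png

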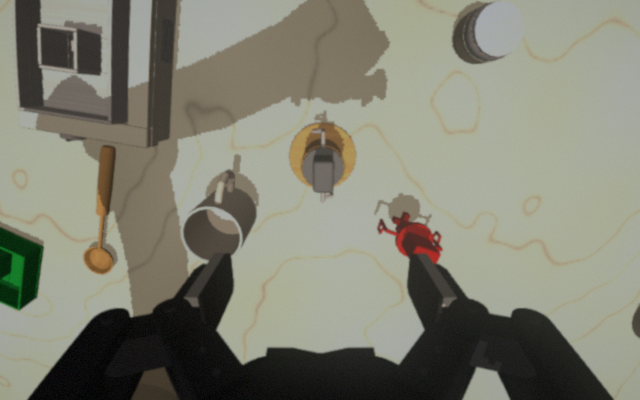

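The grey beater sits upright on its post at (322,165), with the red one at (418,242) well apart. I'll grasp across the 22 mm sides, lift, and carry it over the chimney.

Run:
```python
from h import *
d=np.pi/180; T=[.463,-.280]; M=[.5844,.0085]; y0=-86.8
r.move_linear([*T,.17],q(y0*d),speed=.2)
print(r.move_linear([*T,.116],speed=.08,f_stop=12), r.get_obs()['eef_pos'])
r.close(100); o=r.get_obs(); print('op',o['opening'],o['contact_force'],o['eef_pos'])
r.move_linear([*T,.27],speed=.12); r.dwell(.2); o=r.get_obs(); print('op',o['opening'],o['contact_force'],o['t'])
r.move_pose([*M,.27],q((y0+10)*d)); r.dwell(.3); o=r.get_obs(); print(o['eef_pos'],o['t'],o['opening'],o['orientation'],q((y0+10)*d))
im,dd,c=cam('wrist'); cv2.imwrite('pics/carry2.png',im[:,:,::-1])
np.savez('carry2.npz',d=dd,im=im,**{k:np.array(v) for k,v in c.items()})
im,dd,c=cam('scene'); cv2.imwrite('pics/scene2.png',cv2.resize(im[100:300,220:440,::-1],None,fx=2,fy=2,interpolation=cv2.INTER_CUBIC))
a=cv2.imread('pics/carry2.png')[:,100:500]; cv2.imwrite('pics/c2.png',cv2.hconcat([a,cv2.resize(cv2.imread('pics/scene2.png'),(400,400))]))
```

```text
False [ 0.46296779 -0.28030977  0.11611733]
op 0.22993112465565296 [-0.22407698 -0.59510114  4.22491217] [ 0.46318947 -0.28019108  0.11641647]
op 0.2308915398958496 [-0.00878115  0.38231254 -1.4132046 ] 19.2083
[0.5843159  0.00748885 0.27014062] 20.7 0.22679396803217008 [-2.77886936e-05  9.93467079e-01  1.14119030e-01  9.70933836e-05] [np.float64(0.0), np.float64(0.9933727656003964), np.float64(0.1149371504928667), np.float64(0.0)]
```

View pics/c2.png

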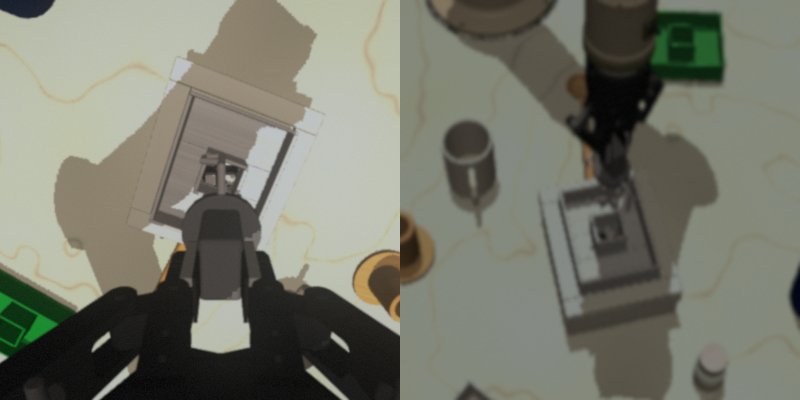

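The beater hangs upright in the jaws above the chimney. I check its offset and yaw in the grip from the depth image before lowering.

Run:
```python
from h import *
z=np.load('carry2.npz'); c={k:z[k] for k in z.files}; dd=z['d']; P=cloud(c,dd).reshape(-1,3); C=np.array([.5843,.0075])
a=(-86.8+10)*np.pi/180; ty=np.array([np.cos(a),np.sin(a)]); tx=np.array([-np.sin(a),np.cos(a)])
s=P[np.hypot(*(P[:,:2]-C).T)<.06]; x=(s[:,:2]-C)@tx; y=(s[:,:2]-C)@ty
for n,lo,hi,w in(('block',.276,.288,.0105),('hub',.233,.242,.03)):
    k=(s[:,2]>lo)&(s[:,2]<hi)&(abs(y)<w); print(n,k.sum(),np.median(s[k,2]),'x',np.percentile(x[k],[0,2,50,98,100]),'y',np.percentile(y[k],[0,2,50,98,100]))
    if n=='hub':
        for t in(.01,.015,.02): print(t,x[k&(abs(abs(y)-t)<.001)].max() if (k&(abs(abs(y)-t)<.001)).any() else '', 'expect',(.025**2-t*t)**.5)
        kk=k&(abs(y)<.003); print('x front',x[kk].max(),'expect .025')
        print(np.histogram(x[kk],20))
k=(abs(y)<.004)&(s[:,2]>.2)&(s[:,2]<.25); print(np.c_[x[k],s[k,2]][::max(1,k.sum()//25)].round(4).tolist())
# drive through the chimney: machine/chimney recheck
m=P[(np.hypot(*(P[:,:2]-C).T)<.1)&(P[:,2]>.066)&(P[:,2]<.08)]; print('mach part',len(m))
```

```text
block 2783 0.28291186234789817 x [-0.01605542 -0.01453     0.00415843  0.01732325  0.01817328] y [-0.01047069 -0.00994394 -0.00039169  0.00930342  0.01047318]
hub 2214 0.23784524149428 x [-0.01177505 -0.00553233  0.01470875  0.04065493  0.04370165] y [-0.02415687 -0.02278944  0.00072712  0.02281854  0.02429055]
0.01 0.0235877229566846 expect 0.022912878474779203
0.015 0.02100020992225866 expect 0.020000000000000004
0.02 0.0163412012997736 expect 0.015000000000000003
x front 0.0437016471707931 expect .025
(array([29, 22, 25, 19, 20, 23, 25, 19, 16, 20, 18, 20, 14, 19, 18, 18, 20,
       22, 20, 20]), array([0.01636492, 0.01773175, 0.01909859, 0.02046543, 0.02183226,
       0.0231991 , 0.02456594, 0.02593277, 0.02729961, 0.02866644,
       0.03003328, 0.03140012, 0.03276695, 0.03413379, 0.03550063,
       0.03686746, 0.0382343 , 0.03960114, 0.04096797, 0.04233481,
       0.04370165]))
[[0.0435, 0.2003], [0.0416, 0.2018], [0.0436, 0.2201], [0.0435, 0.2265], [0.0408, 0.2219], [0.0425, 0.2365], [0.0408, 0.237], [0.039, 0.2369], [0.0372, 0.2364], [0.0357, 0.2377], [0.0339, 0.2376], [0.0313, 0.2349], [0.0298, 0.2362], [0.028, 0.2362], [0.0266, 0.2376], [0.0249, 0.2363], [0.0243, 0.2382], [0.0228, 0.2375], [0.0218, 0.2382], [0.0202, 0.2373], [0.0196, 0.2391], [0.0183, 0.2372], [0.0172, 0.2377], [0.0177, 0.2425], [0.0167, 0.2433], [0.0172, 0.2478]]
mach part 8102
```

Run:
```python
from h import *
d=np.pi/180; S=np.array([.5844,.0087]); a=-76.8*d; tx=np.array([-np.sin(a),np.cos(a)]); Tt=S-.0007*tx
print(Tt); r.move_linear([*Tt,.215],q(a),speed=.12); r.dwell(.2); e=r.get_obs()['eef_pos'][:2]; Tt=Tt+(Tt-e); print(e)
s=r.move_linear([*Tt,.170],speed=.06,f_stop=6); o=r.get_obs(); print(s,o['eef_pos'],o['contact_force'])
if not s:
    r.dwell(.2); s=r.move_linear([*Tt,.158],speed=.03,f_stop=6); o=r.get_obs(); print(s,o['eef_pos'],o['contact_force'],o['wrist_torque'],o['t'])
```

```text
[0.58371849 0.00854015]
[0.58413229 0.00850224]
False [0.58351427 0.00840192 0.17018367] [-0.30132709 -0.77354696 -1.39754924]
False [0.58326012 0.00847108 0.15783301] [ 0.94223337 -0.45016023 -2.06538857] [-0.01928452 -0.00120284 -0.00951045] 23.2583
```

It went in without contact, foot about 6.6 mm below the mouth. Pressing home now.

Run:
```python
from h import *
p=r.get_obs()['eef_pos'][:2]; r.dwell(.2)
s=r.move_linear([*p,.142],speed=.03,f_stop=28); r.dwell(.5); o=r.get_obs(); print(s,o['eef_pos'],o['contact_force'],o['wrist_torque'],o['opening'],o['t'])
M=np.array([.5844,.0085]); im,dd,c=cam('wrist'); cv2.imwrite('pics/home.png',im[:,:,::-1])
P=cloud(c,dd).reshape(-1,3); s=P[np.hypot(*(P[:,:2]-M).T)<.11]
for lo,hi in((.112,.121),(.155,.168),(.096,.102)):
    m=s[(s[:,2]>lo)&(s[:,2]<hi)&((np.hypot(*(s[:,:2]-M).T)<.03)|(hi<.11))]; print(len(m),np.median(m[:,2]),cv2.minAreaRect(m[:,:2].astype(np.float32)))
```

```text
True [0.58405339 0.00838131 0.14835195] [-1.32646432  0.91543584 10.53124635] [ 1.58016307e-01  5.03640891e-01 -2.10191693e-04] 0.22744571494852447 24.375
2017 0.11614921307128503 ((0.5936095714569092, 0.010369576513767242), (0.04096120968461037, 0.04819878935813904), 11.842965126037598)
3461 0.16114869722322606 ((0.5869024991989136, 0.007188662886619568), (0.03682267665863037, 0.03975006565451622), 47.674224853515625)
4411 0.09971056289770289 ((0.5837967395782471, 0.007924005389213562), (0.11632823199033737, 0.14596205949783325), 82.97120666503906)
```

View pics/home.png

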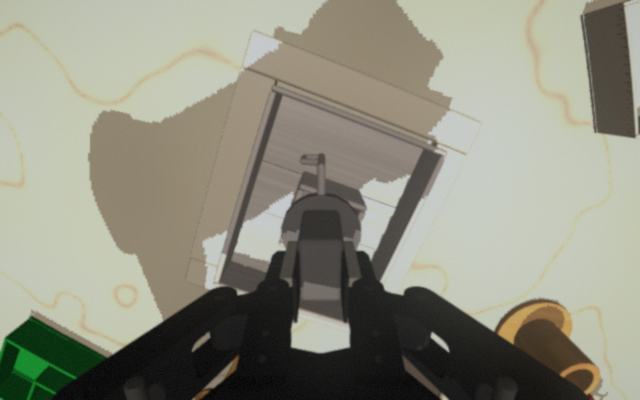

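Run:
```python
from h import *
r.dwell(.3); o=r.get_obs(); print(o['eef_pos'],o['contact_force'],abs(o['qd']).max()); r.finish_job()
```

```text
[0.58404273 0.00837675 0.14834712] [-0.97903792  0.79118252 10.26018176] 0.0018792855094472713
the job is handed in; nothing more can be done
```

I set the metal bowl in the machine's pocket, and the beater is meshed with the drive and held pressed fully home. I handed the job in at about 25 s of the 72 s allowed, still gripping and pressing; the hand-in gives no verdict.

**Bowl:** The wrist camera put its rim at 99.7 mm above the table, where 100 is seated. Its yaw was within about 0.2° of the machine's and its centre within about 1 mm of the pocket's. The fitted tilt, measured before the beater went in, was under 0.001 rad.

**Beater:** I turned it 10° so its splines lined up with the drive, which I measured at +13°. It went in without touching the teeth.
- **Depth:** the hub's top read 116.1 mm, so the foot is about 15.9 mm below the mouth, where 16 is fully home.
- **Force and motion:** the upward force on the tool was 10.3 N, about what the fully pressed spring should give, and the arm was still.

**Disagreements and gaps:**
- The top and wrist cameras differed by about 2.5 mm on the beater's position, so I gripped at the average.
- The small offset left in the grip, about 0.8 mm, was corrected before lowering.
- I had no direct reading of the plunger value or of the finger forces on the beater and the bowl.
- I touched no bystander and the pictures showed none disturbed, but I did not measure their positions at the end.

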